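# Slide an end door behind the middle door of a sloped parts cabinet

## Robot

A 7-joint arm with a two-finger parallel gripper is mounted at the origin on a cart in front of the work surface, level with it; the furniture and walls round the work are solid. World frame = base frame: x ahead of the robot, y to its left, z up, the work surface at z = 0. Lengths are in m, angles in degrees, forces in N, time in s.
With the tool pointing down it reaches from about 0.35 to 0.9 m from the base axis. Payload 8.1 kg.
Tool frame: the origin (TCP) lies between the finger pads; the fingertips stand 17 mm ahead of it and the grasp point (between the pads) lies 2 mm behind it; z points along the fingers, y is the line along which they close (so a half turn about z gives the same grasp; the last joint's range is limited). The gripper opens to 92 mm and grips with 3 to 60 N. Pads are 19 mm wide; open, the fingers measure 130 mm over their backs; the gripper's body (75 mm by 190 mm) begins 47 mm behind the grasp point.
Start: joints at [-81.28, 24.895, 1.432, 90.138, -0.665, 64.973, -4.303], TCP at [0.158, 0.605, 0.244] pointing down, gripper open.
Joint ranges: [-149.89, 149.89], [-25.12, 119.58], [-72.63, 75.52], [4.76, 147.25], [-75.54, 255.54], [6.69, 114.76], [-157.13, 157.13]. Speed limits (degrees/s): [127.2, 127.2, 172.46, 172.46, 180, 180, 180].

## Interface

Orientations are given as [roll, pitch, yaw] about the fixed x, y, z axes, in that order (R = Rz(yaw) Ry(pitch) Rx(roll)).
In Python, from plant import telemetry, cams, manip gives the robot as it stands.
- The arm moves only by the shell command python3 -m creep 'ROWS' [FORCE]. ROWS is JSON, a list of rows, each a list of 5 numbers: the opening, from -1 (shut) to 1 (fully open), then the shift along the tool's x, y, z scaled (see below), then the turn about the tool's z scaled (see below). A call has exactly 8 rows; each row is the pose to reach, as a shift and turn from the pose commanded when the call began, along the tool's axes at that moment; what a row does not reach only later rows make up. The controller multiplies each number of a shift by 0.2 m and each number of a turn by 90 degrees. A row lasts 1/10 s, in which the tool goes at most 50 mm and 8.59 degrees, less where a joint would pass 70% of its speed; a pose out of reach is approached as far as the arm can. A call with a number of a shift or a turn outside -1 to 1 is refused whole. A call with a gripper value outside its range is refused whole. The fingers move at their own pace and stop on an object; FORCE is the grip in N (left out, the last holds). Time passes only in rows, so rows that repeat a pose let the fingers close, or fill a call up. It gives the time, the measured TCP pose, the force, the opening and the grip force at its end, in the units of the state.
- telemetry.get_obs(): the state, without advancing time (a new reading comes with each control period).
- cams.read_camera(name): name is "scene" or "top"; returns a dict with "img" (420x560x3 uint8, red, green, blue), "fovy" (degrees; the focal length in pixels is half the picture's height over the tangent of half this angle, whatever the lens; pixels are square), "cx", "cy" (the principal point, pixels), "eye" and "attitude" of the camera in the world. Camera axes: x right, y down, z forward; pixel columns grow to the right and rows downward; lengths in m; the calibration is good to about 2 mm. A picture is of the moment at which its call begins. There is no depth.
- manip.job_done(): hands the job in; it is judged then, once.
The state is a dict: "time_s": time; "qpos": joint angles; "dq": joint speeds; "joint_efforts": joint torques, N m; "position": TCP position; "ee_rot": TCP orientation; "force": force on the tool from outside, world axes, zero at the start; "ft_torque": the same for the moment, N m; "grip_width": finger opening in m; "grasp_force": force on a finger pad.
Only numpy, scipy, OpenCV 4.12 (cv2) and the standard library are available. Lean on these libraries where they do the work, as an engineer would, in place of code of your own. Each camera call takes 0.05 s, during which the arm holds its last target. There are 200 camera calls.

## Task

Open the end bay of the small sloping parts cabinet that holds the finned heat sink: slide that bay's clear door along its track behind the middle door as far as it will go, and have the middle door centred over the middle bay so that it does not stand in the opening. Leave the other end door shut, and do not disturb the small bottle and the terminal plug standing in front of the cabinet.

Things in the scene. Friction and masses are not known exactly. Their poses are not given: they have to be found in the camera images.
- cabinet: Grey cabinet fixed to the desk, 210 wide (y) x 120 deep (x), origin under its centre. The face with the doors slopes 30 degrees, from 34 mm high at x = -60 mm (front, robot's side) to 103 mm at x = +60 (back); +y end is the left one seen from the robot. Bays 66 wide at y = +66, 0, -66 mm. Clear framed doors on a double track: middle door on the outer track, end doors on the inner one, behind it.
- door_left (a joint): Slide of the left end door (70 wide, friction 1.5 N, stays where left): 0 shut, grows (m) as it moves to the cabinet's right (-y) behind the middle door; stop at 0.048, the widest opening. Starts up to 5 mm ajar. Its blade cannot pass the middle door's edge: 2 mm of air at the stop if that door is centred; if it is off centre to this side, the blade pushes it along.
- door_right (a joint): Slide of the right end door, the left one's mirror image: 0 shut, grows as it moves to the cabinet's left (+y), stop at 0.048.
- door_middle (a joint): Slide of the middle door (74 wide, outer track, friction 1.5 N, stays where left): 0 centred over the middle bay, positive towards the cabinet's left (+y), stops at +-0.030. Usually starts off centre, up to 22 mm either way.
- door_left_pull (a point): Point on the left door's pull, an upright aluminium blade near the door's outer edge: 8 thick (y), 50 long up the slope, its top edge 42 mm out from the sloping face; can be pushed from either side. The point lies mid-thickness, mid-length, 18 mm out from the face, 77 mm above the desk. In the cabinet's frame x = -21, y = +91 mm when shut. The face lies 21 mm straight below it, the blade's top 27 mm above it.
- door_right_pull (a point): The same point on the right door's equal blade, near its outer edge; y = -91 mm in the cabinet's frame when shut.
- door_middle_pull (a point): The same point on the middle door's equal blade, at the middle of that door; y = 0 in the cabinet's frame when centred.
- sink_center (a point): Centre of the bright aluminium finned heat sink, 25 x 30 x 18 high, standing on the floor of the left or the right bay behind its clear door.
- coil_center (a point): Centre of the wound ring-shaped choke, 36 across, 13 high, lying in the other end bay.
- flux: Bystander: small bottle with a red needle cap, 36 across, 88 high, standing on the desk in front of the cabinet; origin at its underside.
- plug: Bystander: small green terminal plug, 20 x 18 x 12 high, on the desk in front of the cabinet; origin at its underside.

How it is judged (in metres and radians):
At the end, for the whole second after the job is handed in: The door of the heat sink's bay stands open by at least 40 of its 48 mm, behind the middle door; the middle door is within 8 mm of centred over the middle bay; the other end door is shut or at most 12 mm ajar; all doors are at rest (((y of sink_center in the frame of cabinet above 0 m and value of joint door_left above 0.04 m and value of joint door_right below 0.012 m) or (not (y of sink_center in the frame of cabinet above 0 m) and value of joint door_right above 0.04 m and value of joint door_left below 0.012 m)) and value of joint door_middle between -0.008 and 0.008 m and velocity of joint door_left between -0.01 and 0.01 m/s and velocity of joint door_right between -0.01 and 0.01 m/s and velocity of joint door_middle between -0.01 and 0.01 m/s); the robot touches nothing.
It fails at once if The choke's door is slid away from where it stood by more than 12 mm ((y of sink_center in the frame of cabinet above 0 m and distance of door_right_pull from where it was at the start of the episode above 0.012 m) or (not (y of sink_center in the frame of cabinet above 0 m) and distance of door_left_pull from where it was at the start of the episode above 0.012 m)).
It fails at once if The bottle or the terminal plug is shifted by more than 20 mm (distance of any of flux, plug from where it was at the start of the episode above 0.02 m).
It fails at once if The bottle is tipped by more than 0.4 rad (angle between flux's own z axis and vertical above 0.4 rad).
It also fails if it takes over 48 s, if anything falls off the work surface, if the arm or the gripper's body presses on something with over 40 N, if the wrist force passes 120 N, or if a joint passes its speed limit or range.

## Working session

There is one attempt and no reset: what is moved stays moved. The work goes in short steps, Python scripts to look and compute and a shell command to move; the robot and the scene stay as the last step left them, time stands still between calls to the robot, and variables do not carry over. Pictures are saved under pics/ and viewed, at most 10 in all, crops included, and the job is handed in when it is done.

```bash
ls; mkdir -p pics
python3 - <<'E'
from plant import telemetry, cams
import cv2
o=telemetry.get_obs();print({k:o[k] for k in("time_s","position","ee_rot","grip_width","force")})
for n in("scene","top"):
    c=cams.read_camera(n);cv2.imwrite(f"pics/{n}0.png",c["img"][:,:,::-1]);print(n,c["fovy"],c["cx"],c["cy"],c["eye"],c["attitude"])
E
```

```text
pics
{'time_s': 0.0, 'position': array([0.15748625, 0.60433358, 0.24295625]), 'ee_rot': array([-1.79910606e+02,  1.00755753e-02,  1.65398081e+02]), 'grip_width': 0.09181030479873643, 'force': array([ 0.88781111,  0.39188733, -0.18886366])}
scene 51.88064040460266 284.03561809081236 208.45967873367994 [ 0.16477915 -0.18541808  0.65164035] [-131.98078525    1.22349808  -39.27263873]
top 53.08826903216305 277.50953500970263 206.9820809449346 [0.44107656 0.32507172 0.90273756] [-170.95439261   -1.90494071  -89.34269003]
```

View pictures.

View pics/scene0.png

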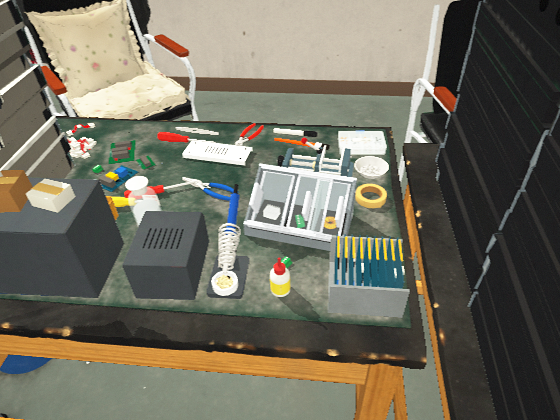

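View pics/top0.png

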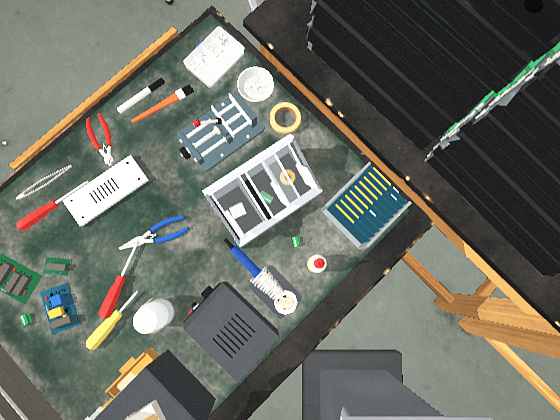

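Run:
```python
import cv2
a=cv2.imread("pics/top0.png")[125:275,190:340];cv2.imwrite("pics/topc.png",cv2.resize(a,(600,600),interpolation=cv2.INTER_CUBIC))
a=cv2.imread("pics/scene0.png")[145:255,230:370];cv2.imwrite("pics/scc.png",cv2.resize(a,(700,550),interpolation=cv2.INTER_CUBIC))
```

```text
(no output)
```

View pics/topc.png

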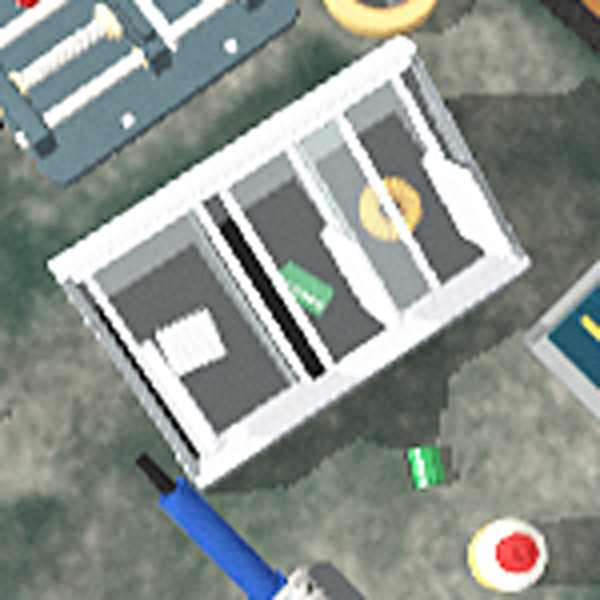

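View pics/scc.png

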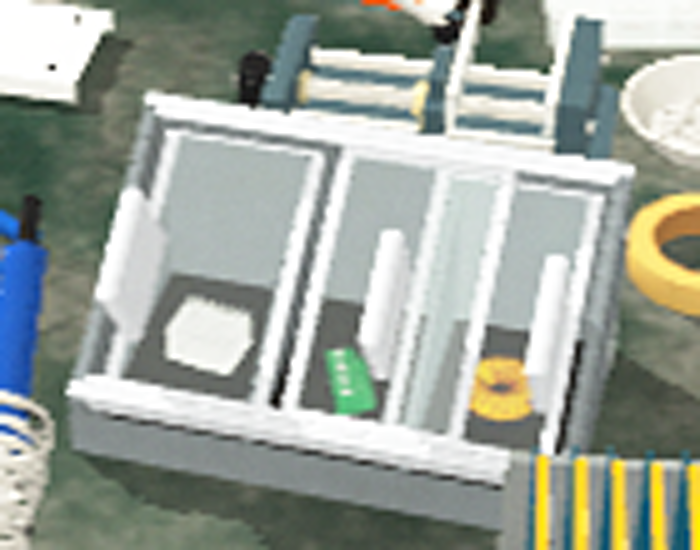

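Sink is in the left (+y) bay; middle door stands well to the right (blade about crop (360,270)); end doors are nearly shut. Fit the pose and overlay it.

```bash
cat > fit.py <<'E'
import numpy as np, cv2, pickle
from scipy.spatial.transform import Rotation as R
from scipy.optimize import least_squares
CAL={"scene":(51.88064,284.0356,208.4597,[.16477915,-.18541808,.65164035],[-131.98078525,1.22349808,-39.27263873]),
"top":(53.088269,277.5095,206.98208,[.44107656,.32507172,.90273756],[-170.95439261,-1.90494071,-89.34269003])}
def proj(n,P):
    f,cx,cy,e,a=CAL[n];f=210/np.tan(np.radians(f/2))
    q=(np.atleast_2d(P)-e)@R.from_euler("xyz",a,degrees=True).as_matrix()
    return np.c_[cx+f*q[:,0]/q[:,2],cy+f*q[:,1]/q[:,2]]
def ray(n,px,z):
    f,cx,cy,e,a=CAL[n];f=210/np.tan(np.radians(f/2))
    d=R.from_euler("xyz",a,degrees=True).as_matrix()@[(px[0]-cx)/f,(px[1]-cy)/f,1];return np.array(e)+d*(z-e[2])/d[2]
def w(p,P):
    c,s=np.cos(p[2]),np.sin(p[2]);P=np.atleast_2d(P)
    return np.c_[p[0]+c*P[:,0]-s*P[:,1],p[1]+s*P[:,0]+c*P[:,1],P[:,2]]
def blade(y): return np.array([[-11.4,y,110.3],[-54.7,y,85.3],[-33.7,y,60.],[9.6,y,85]])/1e3*[1,1,1]
E
cat > a.py <<'E'
from fit import *
C=np.array([[-60,105,34],[-60,-105,34],[60,105,103],[60,-105,103]])/1e3
t=np.array([[199,487],[528,265],[50,265],[408,38]])/4+[190,125]
s=np.array([[70,392],[630,470+3],[148,97],[633,172]])/5+[230,145]
T=lambda p:(proj("top",w(p,C))-t)
S=lambda p:(proj("scene",w(p,C))-s)[[0,2,3]]
r=least_squares(lambda p:np.r_[T(p).ravel(),S(p).ravel()],[.5,.3,.55],loss="soft_l1");p=r.x
print(p[:2],np.degrees(p[2]));print(T(p).round(1),S(p).round(1))
np.save("p.npy",p)
for n,o,k,sz in(("top",(190,125),4,150),("scene",(230,145),5,0)):
    im=cv2.imread(f"pics/{'topc' if n=='top' else 'scc'}.png")
    for y,c in((91,(0,0,255)),(-20,(0,160,0)),(-91,(255,0,0))):
        q=(proj(n,w(p,blade(y)))-o+.5)*k;cv2.polylines(im,[q.astype(int)],True,c,1)
    q=(proj(n,w(p,C[[0,1,3,2]]))-o+.5)*k;cv2.polylines(im,[q.astype(int)],True,(255,0,255),1)
    cv2.imwrite(f"pics/{n}_ov.png",im)
a,b=cv2.imread("pics/top_ov.png"),cv2.imread("pics/scene_ov.png")
cv2.imwrite("pics/ov.png",cv2.resize(np.hstack([a[:550],b]),(800,int(800*550/1300))) if 0 else np.hstack([cv2.resize(a,(400,400)),cv2.resize(b[:, :],(400,400))]))
print("plug",ray("top",(190+428/4,125+467/4),.012),"flux",ray("top",(190+517/4,125+552/4),.088))
print("pulls",w(p,np.array([[-21,y,77] for y in(91,0,-20,-91)])/1e3))
E
python3 a.py
```

```text
[0.60560018 0.32297858] 34.72315723155539
[[-0.3 -0.4]
 [ 0.7 -0.5]
 [ 0.7  1. ]
 [ 1.   0.1]] [[-1.  -0.5]
 [-0.2 -1.8]
 [-0.2 -1.9]]
plug [0.50927954 0.25483996 0.012     ] flux [0.46309002 0.21765312 0.088     ]
pulls [[0.53650532 0.3858109  0.077     ]
 [0.58833999 0.31101674 0.077     ]
 [0.59973222 0.29457846 0.077     ]
 [0.64017466 0.23622257 0.077     ]]
```

View pics/top_ov.png

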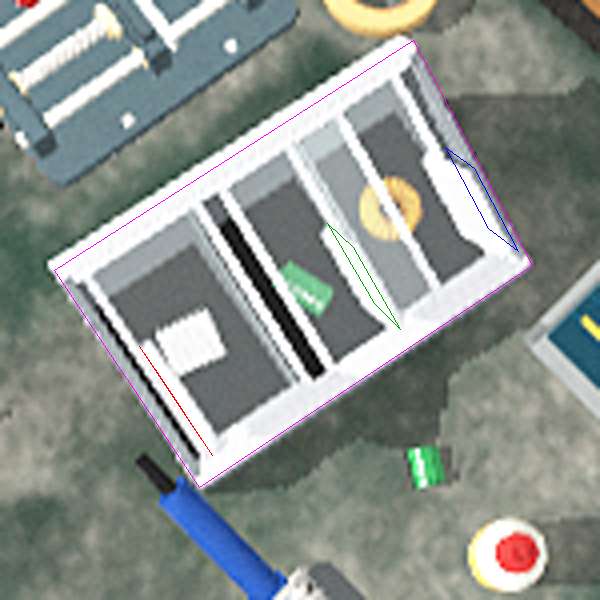

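View pics/scene_ov.png

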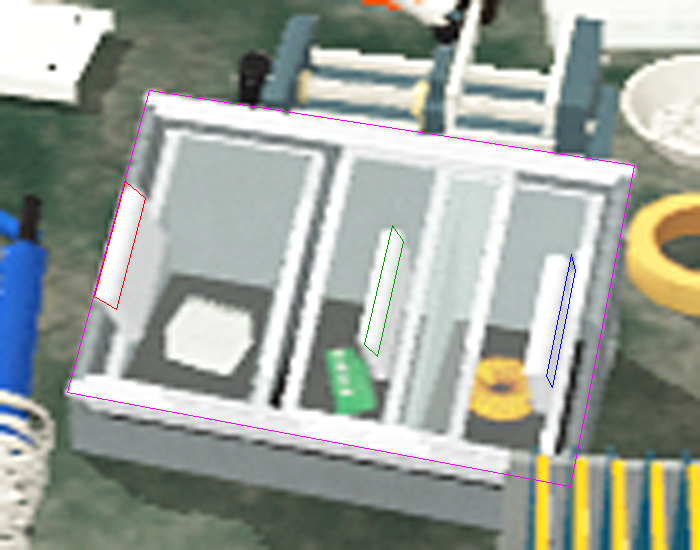

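Fit residuals ≤ ~2 px (≈3 mm): cabinet at (0.606, 0.323), yaw 34.7°, left door ~2 mm ajar, middle ~-20 mm. Now a helper for shifts.

```bash
cat > go.py <<'E'
import sys
from fit import *
from plant import telemetry
p=np.load("p.npy");o=telemetry.get_obs();M=R.from_euler("xyz",o["ee_rot"],degrees=True).as_matrix()
c=np.array([[np.cos(p[2]),-np.sin(p[2])],[np.sin(p[2]),np.cos(p[2])]])
q=c.T@(o["position"][:2]-p[:2])
print("t",round(o["time_s"],2),"cab xy mm",(q*1e3).round(1),"z",(o["position"][2]*1e3).round(1),"rot",o["ee_rot"].round(1),"Fcab",(c.T@o["force"][:2]).round(1),o["force"][2].round(1),"w",o["grip_width"].round(3))
for a in sys.argv[1:]:
    x,y,z=map(float,a.split(","));t=np.r_[w(p,np.array([[x,y,z]])/1e3)[0]]
    d=M.T@(t-o["position"]);yaw=o["ee_rot"][2]-np.degrees(p[2])
    print(a,"shift",(d/.2).round(3),"turn",round(((yaw-180+90)%180-90)/90,3))
E
python3 go.py -35,135,250 -35,135,160 -35,135,92
```

```text
Traceback (most recent call last):
  File "go.py", line 7, in <module>
    print("t",round(o["time_s"],2),"cab xy mm",(q*1e3).round(1),"z",(o["position"][2]*1e3).round(1),"rot",o["ee_rot"].round(1),"Fcab",(c.T@o["force"][:2]).round(1),o["force"][2].round(1),"w",o["grip_width"].round(3))
                                                                                                                                                                                               ^^^^^^^^^^^^^^^^^^^^^
AttributeError: 'float' object has no attribute 'round'
```

```bash
sed -i 's/o\["grip_width"\].round(3)/round(float(o["grip_width"]),3)/' go.py; python3 go.py -35,135,250 -35,135,160 -35,135,92
```

```text
t 0.1 cab xy mm [-208.   486.6] z 243.0 rot [-179.9    0.   165.4] Fcab [-0.1  0.8] 0.0 w 0.092
-35,135,250 shift [-1.897 -0.49  -0.034] turn -0.548
-35,135,160 shift [-1.897 -0.489  0.416] turn -0.548
-35,135,92 shift [-1.897 -0.488  0.756] turn -0.548
```

```bash
python3 -m creep '[[-1,0,0,-0.2,0],[-1,-0.1,-0.05,-0.3,0],[-1,-0.25,-0.08,-0.3,-0.08],[-1,-0.4,-0.12,-0.3,-0.16],[-1,-0.55,-0.15,-0.3,-0.24],[-1,-0.7,-0.2,-0.3,-0.32],[-1,-0.85,-0.25,-0.3,-0.4],[-1,-0.95,-0.25,-0.3,-0.45]]' 20; python3 go.py -35,135,250 -35,135,160 -35,135,92
```

```text
time_s: 0.9
position: [0.3312, 0.5061, 0.3036]
ee_rot: [-179.9, -0.0, -154.0]
force: [-0.7, 0.7, 0.1]
grip_width: 0.0327
grasp_force: 0.0
t 0.9 cab xy mm [-121.2  306.8] z 303.6 rot [-179.9   -0.  -154. ] Fcab [-0.2  0.9] 0.1 w 0.033
-35,135,250 shift [-0.556 -0.784  0.269] turn -0.097
-35,135,160 shift [-0.556 -0.783  0.719] turn -0.097
-35,135,92 shift [-0.556 -0.782  1.059] turn -0.097
```

```bash
python3 -m creep '[[-1,-0.1,-0.15,0,-0.05],[-1,-0.25,-0.3,0,-0.1],[-1,-0.4,-0.45,0.1,-0.1],[-1,-0.5,-0.6,0.2,-0.1],[-1,-0.55,-0.75,0.3,-0.1],[-1,-0.55,-0.78,0.4,-0.1],[-1,-0.55,-0.78,0.5,-0.1],[-1,-0.55,-0.78,0.5,-0.1]]'; python3 go.py -35,135,92
```

```text
time_s: 1.7
position: [0.4948, 0.4145, 0.2005]
ee_rot: [-179.9, -0.3, -145.2]
force: [-0.6, 0.4, 0.0]
grip_width: 0.001
grasp_force: 0.0
t 1.7 cab xy mm [-39.  138.3] z 200.5 rot [-179.9   -0.3 -145.2] Fcab [-0.2  0.7] 0.0 w 0.001
-35,135,92 shift [-0.023 -0.016  0.542] turn 0.001
```

```bash
python3 -m creep '[[-1,-0.02,-0.02,0.1,0],[-1,-0.02,-0.02,0.2,0],[-1,-0.02,-0.02,0.3,0],[-1,-0.02,-0.02,0.4,0],[-1,-0.02,-0.02,0.5,0],[-1,-0.02,-0.02,0.54,0],[-1,-0.02,-0.02,0.54,0],[-1,-0.02,-0.02,0.54,0]]'; python3 go.py -35,115,92 -35,66,92
python3 - <<'E'
from plant import cams
import cv2,numpy as np
a=cams.read_camera("scene")["img"][125:265,220:380,::-1];b=cams.read_camera("top")["img"][115:275,180:340,::-1]
cv2.imwrite("pics/d1.png",np.hstack([cv2.resize(a,(400,400)),cv2.resize(b,(400,400))]))
E
```

```text
time_s: 2.5
position: [0.5019, 0.4159, 0.0969]
ee_rot: [180.0, 0.1, -145.1]
force: [0.1, -0.3, 0.6]
grip_width: 0.0002
grasp_force: 0.0
t 2.5 cab xy mm [-32.4 135.5] z 96.9 rot [ 1.800e+02  1.000e-01 -1.451e+02] Fcab [-0.1 -0.3] 0.6 w 0.0
-35,115,92 shift [ 0.014 -0.102  0.024] turn 0.002
-35,66,92 shift [ 0.014 -0.347  0.024] turn 0.002
```

View pics/d1.png

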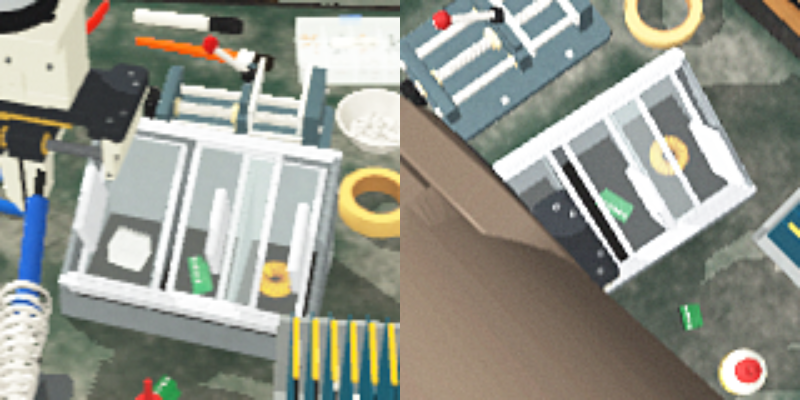

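Run:
```python
from fit import *
p=np.load("p.npy")
P=np.array([[-32,135,79],[-32,116,79],[-32,154,79],[-69,40,146],[5,40,146],[-69,230,146],[-32,91+0,98],[-32,70,146],[-32,70,110]])/1e3
q=proj("scene",w(p,P));print(np.c_[(q[:,0]-220)*2.5,(q[:,1]-125)*400/140].round())
```

```text
[[  30.  201.]
 [  52.  206.]
 [   9.  197.]
 [ 123.  182.]
 [ 151.  116.]
 [-110.  138.]
 [  79.  191.]
 [ 100.  141.]
 [ 103.  182.]]
```

```bash
python3 -m creep '[[-1,0.01,-0.06,0.02,0],[-1,0.01,-0.1,0.02,0],[-1,0.01,-0.14,0.02,0],[-1,0.01,-0.18,0.02,0],[-1,0.01,-0.22,0.02,0],[-1,0.01,-0.26,0.02,0],[-1,0.01,-0.28,0.02,0],[-1,0.01,-0.28,0.02,0]]'; python3 go.py -35,66,92
```

```text
time_s: 3.4
position: [0.5327, 0.3672, 0.0918]
ee_rot: [-180.0, 0.0, -145.2]
force: [1.2, 0.1, -0.5]
grip_width: 0.0003
grasp_force: 0.0
t 3.4 cab xy mm [-34.8  77.9] z 91.8 rot [-180.     0.  -145.2] Fcab [ 1.  -0.6] -0.5 w 0.0
-35,66,92 shift [ 0.001 -0.059 -0.001] turn 0.001
```

```bash
python3 -m creep '[[-1,0,-0.01,0,0],[-1,0,-0.02,0,0],[-1,0,-0.03,0,0],[-1,0,-0.04,0,0],[-1,0,-0.045,0,0],[-1,0,-0.05,0,0],[-1,0,-0.055,0,0],[-1,0,-0.055,0,0]]'; python3 go.py -35,66,92
python3 - <<'E'
from plant import cams
import cv2,numpy as np
a=cams.read_camera("scene")["img"][125:265,220:380,::-1]
cv2.imwrite("pics/d2.png",cv2.resize(a,(640,560),interpolation=cv2.INTER_CUBIC))
E
```

```text
time_s: 4.2
position: [0.5383, 0.3591, 0.0918]
ee_rot: [-180.0, 0.0, -145.1]
force: [-0.1, 1.7, 0.1]
grip_width: 0.0006
grasp_force: 0.5
t 4.2 cab xy mm [-34.7  68. ] z 91.8 rot [-180.     0.  -145.1] Fcab [0.9 1.5] 0.1 w 0.001
-35,66,92 shift [ 0.001 -0.01  -0.001] turn 0.002
```

View pics/d2.png

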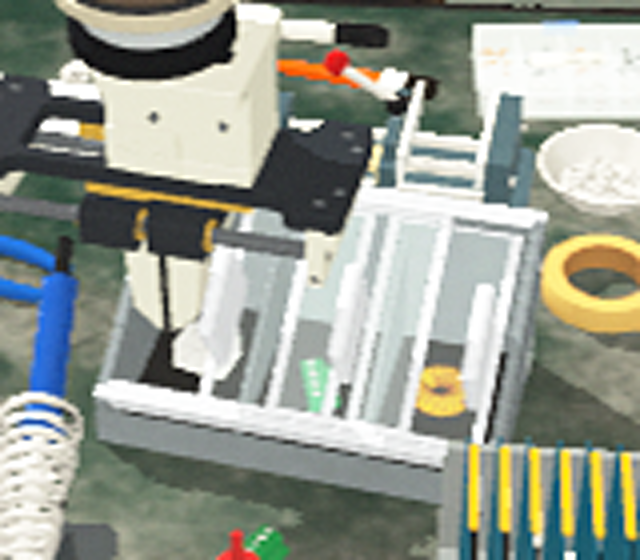

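The left blade is being pushed (at ~(222,300), finger just left of it at (185,290)) at 1.5 N friction; keep creeping to the stop.

```bash
python3 -m creep '[[-1,0,-0.005,0,0],[-1,0,-0.01,0,0],[-1,0,-0.015,0,0],[-1,0,-0.015,0,0],[-1,0,-0.015,0,0],[-1,0,-0.015,0,0],[-1,0,-0.015,0,0],[-1,0,-0.015,0,0]]'; python3 go.py
python3 -m creep '[[-1,0,-0.005,0,0],[-1,0,-0.01,0,0],[-1,0,-0.01,0,0],[-1,0,-0.01,0,0],[-1,0,-0.01,0,0],[-1,0,-0.01,0,0],[-1,0,-0.01,0,0],[-1,0,-0.01,0,0]]'; python3 go.py
```

```text
time_s: 5.05
position: [0.5399, 0.3566, 0.0917]
ee_rot: [-180.0, -0.0, -145.1]
force: [-0.7, 1.1, 0.4]
grip_width: 0.0002
grasp_force: 0.4
t 5.05 cab xy mm [-34.8  65. ] z 91.7 rot [-180.    -0.  -145.1] Fcab [-0.   1.3] 0.4 w 0.0
time_s: 5.85
position: [0.5401, 0.3564, 0.0918]
ee_rot: [179.9, 0.0, -145.0]
force: [-3.4, 4.6, 1.1]
grip_width: 0.0007
grasp_force: 2.7
t 5.85 cab xy mm [-34.8  64.8] z 91.8 rot [ 179.9    0.  -145. ] Fcab [-0.2  5.7] 1.1 w 0.001
```

Stop reached (5.7 N, 1 mm from expected). Back off, lift, go to the gap right of the middle blade.

```bash
python3 -m creep '[[-1,0,0.02,0,0],[-1,0,0.06,0,0],[-1,0,0.06,-0.15,0],[-1,0,0.06,-0.35,0],[-1,0,-0.1,-0.4,0],[-1,0,-0.3,-0.4,0],[-1,0,-0.5,-0.4,0],[-1,0,-0.59,-0.4,0]]'; python3 go.py -35,-54,172 -35,-54,92
python3 - <<'E'
from plant import cams
import cv2,numpy as np
a=cams.read_camera("scene")["img"][125:265,220:380,::-1]
cv2.imwrite("pics/d3.png",cv2.resize(a,(640,560),interpolation=cv2.INTER_CUBIC))
E
```

```text
time_s: 6.65
position: [0.6109, 0.2534, 0.1718]
ee_rot: [-179.8, -0.0, -145.4]
force: [1.7, -0.3, 0.4]
grip_width: 0.0005
grasp_force: 0.0
t 6.65 cab xy mm [-35.3 -60.2] z 171.8 rot [-179.8   -0.  -145.4] Fcab [ 1.2 -1.2] 0.4 w 0.001
-35,-54,172 shift [-0.001  0.031 -0.001] turn -0.001
-35,-54,92 shift [-0.002  0.032  0.399] turn -0.001
```

View pics/d3.png

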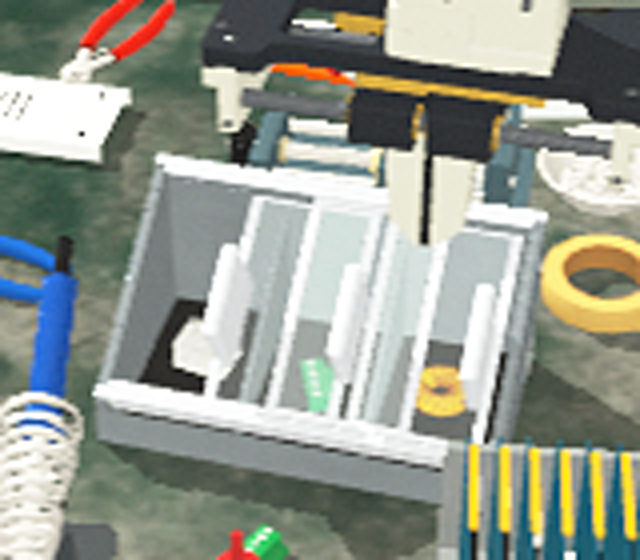

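```bash
python3 -m creep '[[-1,0,0,0,0],[-1,0,0,0,0],[-1,0,0,0,0],[-1,0,0,0,0],[-1,0,0,0,0],[-1,0,0,0,0],[-1,0,0,0,0],[-1,0,0,0,0]]' >/dev/null; python3 go.py -35,-54,172 -35,-54,92
python3 - <<'E'
from fit import *
p=np.load("p.npy")
for y in(43,0,-10,-20,-87,-91):
    q=proj("scene",w(p,blade(y)[:2]));print(y,np.c_[(q[:,0]-220)*4,(q[:,1]-125)*4].round().tolist())
E
```

```text
t 7.5 cab xy mm [-34.4 -54.8] z 171.8 rot [-180.     0.  -145.1] Fcab [-0.   0.2] -0.3 w 0.001
-35,-54,172 shift [ 0.003  0.004 -0.001] turn 0.002
-35,-54,92 shift [0.003 0.004 0.399] turn 0.002
43 [[229.0, 238.0], [206.0, 331.0]]
0 [[312.0, 252.0], [290.0, 346.0]]
-10 [[332.0, 255.0], [310.0, 350.0]]
-20 [[352.0, 258.0], [330.0, 353.0]]
-87 [[487.0, 280.0], [467.0, 378.0]]
-91 [[495.0, 282.0], [475.0, 379.0]]
```

```bash
python3 -m creep '[[-1,0,0,0.1,0],[-1,0,0,0.2,0],[-1,0,0,0.3,0],[-1,0,0,0.36,0],[-1,0,0,0.4,0],[-1,0,0,0.4,0],[-1,0,0,0.4,0],[-1,0,0,0.4,0]]'; python3 go.py -35,-24,92
```

```text
time_s: 8.3
position: [0.6091, 0.2586, 0.0927]
ee_rot: [-180.0, 0.1, -145.1]
force: [-0.3, 0.2, 0.0]
grip_width: 0.0007
grasp_force: 0.0
t 8.3 cab xy mm [-33.8 -54.9] z 92.7 rot [-1.800e+02  1.000e-01 -1.451e+02] Fcab [-0.1  0.3] 0.0 w 0.001
-35,-24,92 shift [0.006 0.155 0.004] turn 0.002
```

```bash
python3 -m creep '[[-1,0,0.03,0,0],[-1,0,0.06,0,0],[-1,0,0.085,0,0],[-1,0,0.11,0,0],[-1,0,0.13,0,0],[-1,0,0.145,0,0],[-1,0,0.155,0,0],[-1,0,0.155,0,0]]'; python3 -m creep '[[-1,0,0,0,0],[-1,0,0,0,0],[-1,0,0,0,0],[-1,0,0,0,0],[-1,0,0,0,0],[-1,0,0,0,0],[-1,0,0,0,0],[-1,0,0,0,0]]' >/dev/null;python3 go.py -35,-24,92
```

```text
time_s: 9.1
position: [0.5905, 0.2841, 0.0917]
ee_rot: [180.0, -0.0, -145.1]
force: [0.5, 0.6, 0.3]
grip_width: 0.0004
grasp_force: 0.1
t 9.9 cab xy mm [-34.6 -23.9] z 91.8 rot [ 180.     0.  -145.1] Fcab [-0.3  0.2] 0.2 w 0.001
-35,-24,92 shift [ 0.002 -0.001 -0.001] turn 0.002
```

Reached −23.9. Back off, lift clear and check.

```bash
python3 -m creep '[[-1,0,-0.03,0,0],[-1,0,-0.06,0,0],[-1,0,-0.06,0,0],[-1,0,-0.06,-0.15,0],[-1,0,-0.06,-0.35,0],[-1,0,-0.06,-0.6,0],[-1,0,-0.06,-0.7,0],[-1,0,-0.06,-0.7,0]]'
python3 - <<'E'
from plant import cams
import cv2,numpy as np
a=cams.read_camera("scene")["img"][125:265,220:380,::-1]
cv2.imwrite("pics/d4.png",cv2.resize(a,(640,560),interpolation=cv2.INTER_CUBIC))
E
```

```text
time_s: 10.7
position: [0.5996, 0.2746, 0.2361]
ee_rot: [-180.0, 0.4, -145.1]
force: [0.5, -0.9, -0.7]
grip_width: 0.0004
grasp_force: 0.0
```

View pics/d4.png

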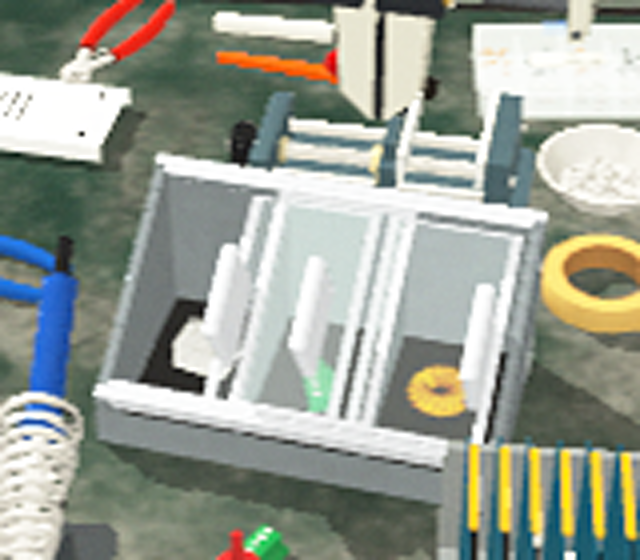

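Middle blade's upper end is at (315,257), against (312,252) predicted for centred, so it is within ~2 mm. The left blade is still at its stop (230,243), the right one is unmoved (485,287), and the gripper is clear.

```bash
python3 -m creep '[[-1,0,0,0,0],[-1,0,0,0,0],[-1,0,0,0,0],[-1,0,0,0,0],[-1,0,0,0,0],[-1,0,0,0,0],[-1,0,0,0,0],[-1,0,0,0,0]]' >/dev/null; python3 -c "
from plant import manip;print(manip.job_done())"
```

```text
the job is handed in; nothing more can be done
None
```

The heat sink's bay (left) is open with its door pushed to the stop, the middle door is centred to within about 2 mm by the last picture, and the choke's door, bottle and plug were left alone; the job is handed in at about 11.5 s, and no verdict came back.

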